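# Load a turned foot into the boring jig

### The arm

A 6-joint arm with a two-finger parallel gripper is mounted at the origin on a cart in front of the work surface, level with it; the furniture and walls round the work are solid. World frame = base frame: x ahead of the robot, y to its left, z up, the work surface at z = 0. Lengths are in m, angles in degrees, forces in N, time in s.
With the tool pointing down it reaches from about 0.4 to 0.825 m from the base axis. Payload 7 kg.
Tool frame: the origin (TCP) lies midway between the tips of the shut fingers; the grasp point (between the pads) lies 19 mm behind it; z points along the fingers, y is the line along which they close (so a half turn about z gives the same grasp; the last joint's range is limited). The gripper opens to 88 mm and grips with 3 to 60 N. Pads are 19 mm wide; open, the fingers measure 130 mm over their backs; the gripper's body (78 mm by 193 mm) begins 47 mm behind the grasp point.
Start: joints at [-51.79, 20.546, 0.682, 0, -70.136, -16.507], TCP at [0.25, -0.627, 0.199] pointing down, gripper open.
Joint ranges: [-176.03, 176.03], [-82.01, 121.73], [-58.28, 71.71], [-173.87, 95.51], [-174.79, -0.11], [-173.66, 173.66]. Speed limits (degrees/s): [136.94, 136.94, 172.46, 180, 180, 180].

### API

Orientations are given as a 3x3 rotation matrix whose columns are the frame's x, y, z axes.
In Python, from rig import robot gives the robot as it stands. Calls block until the motion is done:
- robot.goto(position, orientation): joint-space move of the TCP to a pose.
- robot.servo_line(position, ori=None, speed=0.15): straight line of the TCP; ori=None keeps the orientation; speed is the mean speed in m/s.
- robot.movej(angles): joint-space move.
- robot.move_gripper(opening): opening from 0.0 (shut) to 1.0 (fully open); the grip force is fixed at half the most; returns when the fingers have stopped.
- robot.dwell(seconds).
- robot.ik(position, orientation): joint angles nearest the present ones, or None.
- robot.grab_frame(name): name is "scene" or "top"; returns (picture, depth): 480x640x3 uint8, red, green, blue; 480x640 float32, m along the optical axis (not along the pixel's ray), 0 where there is no reading.
- robot.camera_info(name): a dict with "vfov" (degrees; the focal length in pixels is half the picture's height over the tangent of half this angle, whatever the lens; pixels are square), "cx", "cy" (the principal point, pixels), "k1" (the pictures are not rectified: a ray, as slopes to the right and down, at radius r is drawn at 1 + k1 r^2 times it, then the intrinsics apply), "view" (4x4, takes a point from world to camera coordinates). Camera axes: x right, y down, z forward; pixel columns grow to the right and rows downward; lengths in m; the calibration is good to about 2 mm. A picture is of the moment at which its call begins. camera_info takes no time and is no camera call.
A pose or a line that the arm cannot do raises robot.Unreachable and nothing moves.
- robot.job_done(): hands the job in; it is judged then, once.
Readings, each from a call of its own:
- robot.read_t(): time.
- robot.read_qpos(): joint angles.
- robot.read_qvel(): joint speeds.
- robot.read_effort(): joint torques, N m.
- robot.read_position(): TCP position.
- robot.read_tcp_rot(): TCP orientation.
- robot.read_force(): force on the tool from outside, world axes, zero at the start.
- robot.read_ft_torque(): the same for the moment, N m.
- robot.read_grip_width(): opening from 0.0 (shut) to 1.0 (fully open).
- robot.read_finger_force(): force on a finger pad.
Only numpy, scipy, OpenCV 4.12 (cv2) and the standard library are available. Lean on these libraries where they do the work, as an engineer would, in place of code of your own. Each camera call takes 0.05 s, during which the arm holds its last target. There are 200 camera calls.

### The job

Take the turned wooden foot with the tenon (the narrower end) out of the parts box, stand it tenon up on the bed of the boring jig, and push it home into the V under the guide plate, until it stands centred against both faces of the V. The open V cradle is there to lay it in while you change your grip. Leave the plain round in its bay and the glue bottle behind the cradle, the block plane and the tape measure where they are.

Things in the scene. Friction and masses are not known exactly. Their poses are not given: they have to be found in the camera images.
- foot_blank: The part: turned pale wood, round body 50 mm across, 70 mm long, with a tenon 28 mm thick and 25 mm long on one end; 0.12 kg. Origin on its axis, midway along the whole 95 mm; +x points to the tenon. Flat foot at x = -47.5 mm, middle of the body at -12.5, shoulder at 22.5, tenon's end at 47.5. It starts lying in one bay of the box.
- plain_round: Look-alike to be left: the same pale wood, 50 mm across, 95 mm long, without tenon, lying in the other bay. Origin in its middle, x along its axis.
- parts_box: Open plywood box, fixed, 132 (x) x 244 (y) x 65 mm high, walls and floor 7 mm. Origin: centre of underside. Two bays centred at y = 59.5 and -59.5 mm, each 118 mm along x, 111 mm wide. Work lies along x on the floor (axis 32 mm above the bench), between battens 5 mm high. The walls bar a slanting hand: lift work out with the hand upright.
- cradle: Open wooden V cradle fixed to the bench, base 60 (x) x 64 (y) x 10 mm. Origin: centre of the underside, x along its trough. The 90 degree V is 56 mm long, its apex line 12 mm above the bench, its upper edges 18 mm either side of the middle (outer corners 24 mm) and 30 mm above the bench, open at both ends.
- cradle_axis (a point): Middle of the axis of a 50 mm round lying in the cradle, 47.4 mm above the bench; x along the trough (either way round is good).
- jig: Boring jig, fixed: plywood bed 210 (x) x 150 (y) x 10 mm on which the part stands and slides. Origin: centre of the bed's underside. The mouth of the V looks to -x: push along +x. V faces: two upright boards standing on the bed, 100 mm tall, 45 degrees either side of x, meeting at x = 70 mm; the boards end at x = 24 mm, mouth 93 mm wide. Bare bed from x = -105 to 20 mm.
- jig_seat (a point): Point on the top of the bed (10 mm above the bench, 35 mm ahead of the jig's origin) where the axis of the seated part stands when it touches both V faces; axes as the jig's. A part pushed off centre can stick a few mm short on one face by friction; a second push, nearer the middle or up to 15 N, brings it home.
- glue_bottle: Bystander: white glue bottle standing by itself behind the cradle, 197 mm tall, foot 48 x 83 mm, origin centre of underside, loose.
- block_plane: Bystander: iron block plane, 46 (x) x 160 (y) x 43 mm high, origin centre of underside, loose.
- tape_measure: Bystander: tape measure, 32 x 76 x 58 mm high, origin centre of underside, loose.
- jig_plate (a point): Centre of the underside of the jig's guide plate, 110 mm above the bench. The plate is 60 (x) x 124 (y) x 8 mm and lies on the V boards; with bush and screws it rises to 124 mm above the bench. It bars lowering the part into the V from above, and the mouth of the V has no room for fingers astride the part.

How it is judged:
By the outcome, as a careful person would: the job done as asked, in the order asked, and still so for the second after the job is handed in, with the robot touching nothing.
It also fails if it takes over 72 s, if anything falls off the work surface, if the arm or the gripper's body presses on something with over 40 N, if the wrist force passes 120 N, or if a joint passes its speed limit or range.

## Working session

There is one attempt and no reset: what is moved stays moved. The work goes in short steps, each a Python script; the robot and the scene stay as the last script left them, time stands still between calls to the robot, and variables do not carry over. Pictures are saved under pics/ and viewed, at most 12 in all, crops included, and the job is handed in when it is done.

```bash
ls; mkdir -p pics; cat > h.py <<'E'
import numpy as np, cv2
from rig import robot
def K(n):
    c=robot.camera_info(n); f=240/np.tan(np.radians(c["vfov"])/2)
    return c,f,np.array(c["view"])
def ray(n,u,v):
    c,f,V=K(n); d=np.array([(u-c["cx"])/f,(v-c["cy"])/f]); s=d.copy()
    for _ in range(20): s=d/(1+c["k1"]*(s@s))
    R,t=V[:3,:3],V[:3,3]
    return -R.T@t, R.T@np.array([s[0],s[1],1]), R.T@np.array([s[0],s[1],1])
def onplane(n,u,v,z):
    o,d,_=ray(n,u,v); return o+d*(z-o[2])/d[2]
def cloud(n,depth):
    c,f,V=K(n); vv,uu=np.mgrid[0:480,0:640]
    x=(uu-c["cx"])/f; y=(vv-c["cy"])/f; a,b=x.copy(),y.copy()
    for _ in range(20):
        k=1+c["k1"]*(a*a+b*b); a,b=x/k,y/k
    P=np.stack([a*depth,b*depth,depth],-1)-V[:3,3]
    P=P@V[:3,:3]; P[depth==0]=np.nan
    return P
def save(n,name):
    im,d=robot.grab_frame(n); cv2.imwrite(f"pics/{name}.png",im[...,::-1]); np.save(f"pics/{name}.npy",d); return im,d
E
python3 - <<'E'
from h import *
for n in("scene","top"):
    im,d=save(n,n+"0"); c,f,V=K(n); print(n,f,c["k1"],"pos",ray(n,320,240)[0],"dir",ray(n,320,240)[1],(d>0).mean())
E
```

```text
pics
scene 584.4664930083612 -0.03994851521865447 pos [0.00126334 0.78599872 0.74482311] dir [ 0.46652737 -0.68465178 -0.56012863] 0.9960091145833333
top 605.3381480810938 -0.17932268412985447 pos [0.3812723  0.00852736 1.37368559] dir [ 0.12939344 -0.02449894 -0.99129784] 0.9959765625
```

View pics/top0.png

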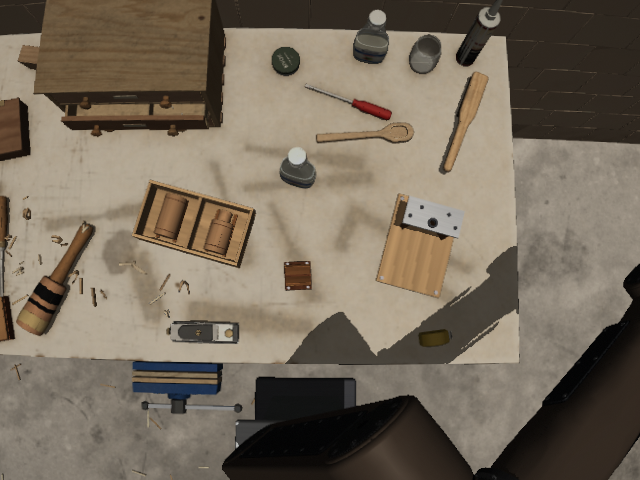

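View pics/scene0.png

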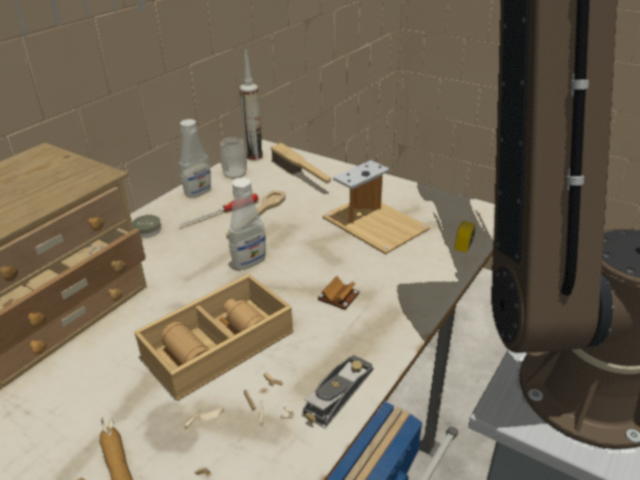

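Top view: the box is at about (195,223). The right-hand bay holds the tenoned foot, with its tenon at (226,212) pointing away from the robot, and the plain round is at (172,217). The cradle is at (298,275), the jig plate at (433,215) and the bed at (415,250) with its mouth towards the robot. The bottle is at (298,168). The scene view agrees with this.

```bash
cat > m.py <<'E'
from h import *
im=cv2.imread("pics/top0.png"); P=cloud("top",np.load("pics/top0.npy"))
def reg(u0,u1,v0,v1,z0,z1):
    q=P[v0:v1,u0:u1].reshape(-1,3); return q[(q[:,2]>z0)&(q[:,2]<z1)]
def rect(q,name):
    r=cv2.minAreaRect((q[:,:2]*1000).astype(np.float32)); print(name,len(q),"c",np.round(r[0],1),"size",np.round(r[1],1),"ang",round(r[2],1),"zmed",np.round(np.median(q[:,2])*1000,1)); return r
t=reg(240,280,300,350,-.05,.05); print("table z",np.median(t[:,2]),t[:,2].std())
rect(reg(120,265,170,275,.055,.08),"boxrim")
rect(reg(275,325,250,300,.006,.05),"cradle")
rect(reg(275,325,250,300,.022,.05),"cradletop")
rect(reg(370,475,185,305,.105,.14),"plate")
rect(reg(370,475,185,305,.005,.016),"bed")
rect(reg(270,330,140,195,.03,.25),"bottle")
rect(reg(160,245,315,350,.01,.08),"plane")
rect(reg(410,460,322,352,.03,.09),"tape")
for nm,u0,u1 in(("round",150,192),("foot",200,240)):
    q=reg(u0,u1,190,258,.035,.0625)
    rect(q,nm); print(nm,"top z",np.percentile(q[:,2],95))
E
python3 m.py
python3 -c "
import cv2
a=cv2.imread('pics/top0.png')
b=cv2.resize(a[170:275,125:265],None,fx=4,fy=4,interpolation=cv2.INTER_CUBIC);cv2.imwrite('pics/c1.png',b)
a=cv2.imread('pics/top0.png')
b=cv2.resize(a[185:305,270:475],None,fx=3.8,fy=3.8,interpolation=cv2.INTER_CUBIC);cv2.imwrite('pics/c2.png',b)"
```

```text
table z 0.0024270043353489127 0.002779409805296571
boxrim 2052 c [590.2 257.8] size [245.9 134.4] ang 75.0 zmed 62.2
cradle 924 c [480.7  20.6] size [111.1 110.9] ang 0.5 zmed 16.6
cradletop 327 c [478.7  24.9] size [47.6 54.5] ang 4.4 zmed 27.8
plate 1634 c [ 598.9 -263. ] size [125.1  62.7] ang 75.0 zmed 119.2
bed 5180 c [ 554.6 -262.8] size [278.5 247.1] ang 0.0 zmed 10.0
bottle 1058 c [702.1  26.4] size [78.6 45.3] ang 76.6 zmed 123.5
plane 1152 c [348.  239.3] size [171.8  68.4] ang 87.9 zmed 27.5
tape 397 c [ 339.  -281.7] size [32.6 63.4] ang 6.6 zmed 53.4
round 1085 c [593.  310.3] size [147.3  98. ] ang 2.4 zmed 54.0
round top z 0.06065125997928033
foot 962 c [582.4 201.5] size [ 89.8 140.5] ang 89.5 zmed 52.5
foot top z 0.06098874162158614
```

View pics/c1.png

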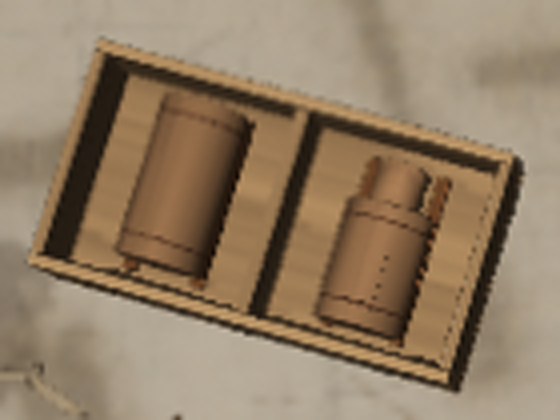

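View pics/c2.png

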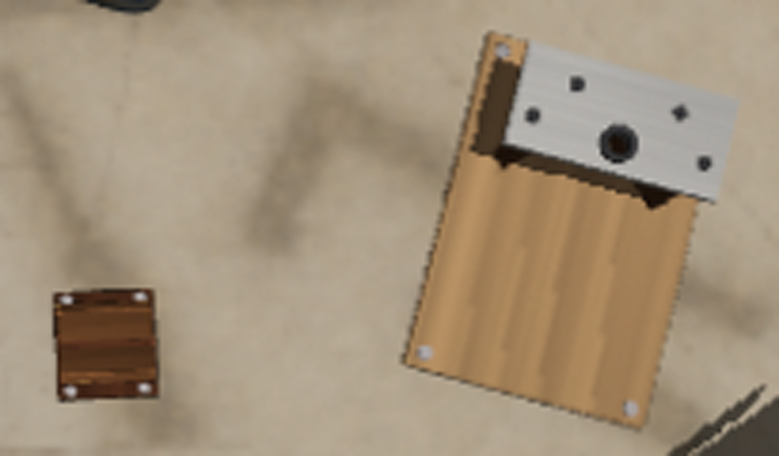

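The c1 crop confirms it: the foot is in the right-hand bay with its tenon up and to the right (axis from crop (362,330) to (400,160)). The round is in the left bay. The c2 crop shows the cradle trough running left to right, with the cradle corners at (54,292), (152,289), (158,397) and (58,401). Bed corners are at (405,362), (640,430) and (488,32).

```bash
cat > m2.py <<'E'
from h import *
im=cv2.imread("pics/top0.png"); P=cloud("top",np.load("pics/top0.npy"))
c=lambda x,y:(270+(x+.5)/3.8-.5,185+(y+.5)/3.8-.5)
B=[onplane("top",*c(*p),.010)[:2]*1000 for p in((405,362),(640,430),(488,32))]
print("bed",np.round(B,1),"w",np.linalg.norm(B[1]-B[0]),"l",np.linalg.norm(B[2]-B[0]),"centre",(B[1]+B[2])/2)
d=B[2]-B[0];ang=np.degrees(np.arctan2(d[1],d[0]));print("ang",ang)
C=np.array([onplane("top",*c(*p),.010)[:2]*1000 for p in((54,292),(152,289),(158,397),(58,401))])
print("cradle",C.mean(0).round(1),[round(float(np.linalg.norm(C[i]-C[i-1])),1) for i in range(4)],[np.degrees(np.arctan2(*(C[i]-C[i-1])[::-1])).round(1) for i in range(4)])
# cradle mask by colour
g=im[240:310,270:330]; m=(g.astype(int).sum(2)<270).astype(np.uint8)
cn=max(cv2.findContours(m,0,cv2.CHAIN_APPROX_NONE)[0],key=cv2.contourArea)[:,0]
q=np.array([onplane("top",u+270,v+240,.015)[:2]*1000 for u,v in cn],np.float32); print("cr mask",cv2.minAreaRect(q))
# foot in box frame
a=np.radians(-15);ex=np.array([np.cos(a),np.sin(a)]);ey=np.array([-ex[1],ex[0]]);bc=np.array([.5902,.2578])
for nm,s in(("foot",-.0595),("round",.0595)):
    Q=P[170:275,120:265].reshape(-1,3);L=np.c_[(Q[:,:2]-bc)@ex,(Q[:,:2]-bc)@ey-s,Q[:,2]]*1000
    L=L[(abs(L[:,0])<58)&(abs(L[:,1])<28)]
    for x in range(-58,58,6):
        k=L[(L[:,0]>=x)&(L[:,0]<x+6)]; kk=k[abs(k[:,1])<6]; h=k[k[:,2]>30]
        print(nm,x,"ridge",np.median(kk[:,2]).round(1),"ymid",(np.percentile(h[:,1],[5,95])).round(1) if len(h) else "")
E
python3 m2.py
```

```text
bed [[ 469.6 -153.1]
 [ 429.6 -294.7]
 [ 670.7 -204.9]] w 147.16084370359735 l 207.6893851318504 centre [ 550.16776381 -249.84570893]
ang -14.450322137517242
cradle [478.4  25.2] [64.9, 58.3, 64.4, 59.2] [np.float64(2.9), np.float64(-87.6), np.float64(-176.3), np.float64(92.9)]
cr mask ((478.35150146484375, 24.760082244873047), (64.65694427490234, 60.53437805175781), 3.0573275089263916)
foot -58 ridge 8.9 ymid 
foot -52 ridge 40.7 ymid [-22.7  17.2]
foot -46 ridge 58.3 ymid [-22.3  19.3]
foot -40 ridge 57.2 ymid [-23.1  20.8]
foot -34 ridge 58.6 ymid [-23.4  18.9]
foot -28 ridge 57.7 ymid [-23.7  23. ]
foot -22 ridge 57.8 ymid [-22.5  19.3]
foot -16 ridge 56.5 ymid [-22.7  21.1]
foot -10 ridge 56.8 ymid [-23.8  20.6]
foot -4 ridge 57.2 ymid [-22.6  20.4]
foot 2 ridge 57.8 ymid [-22.3  20.5]
foot 8 ridge 57.3 ymid [-22.7  21.5]
foot 14 ridge 58.5 ymid [-23.3  20.9]
foot 20 ridge 50.7 ymid [-15.8  12. ]
foot 26 ridge 45.5 ymid [-12.7  11.4]
foot 32 ridge 48.3 ymid [-13.1  10.7]
foot 38 ridge 47.1 ymid [-13.   11.6]
foot 44 ridge 45.5 ymid [-12.5   7.6]
foot 50 ridge 7.7 ymid 
foot 56 ridge 12.1 ymid [-6.9 -6.9]
round -58 ridge 9.7 ymid 
round -52 ridge 10.2 ymid 
round -46 ridge 54.8 ymid [-22.7  18. ]
round -40 ridge 57.4 ymid [-23.   19.2]
round -34 ridge 57.4 ymid [-22.9  18.2]
round -28 ridge 58.2 ymid [-23.8  19.3]
round -22 ridge 58.4 ymid [-23.7  15.6]
round -16 ridge 57.0 ymid [-23.5  20. ]
round -10 ridge 59.1 ymid [-24.4  18.7]
round -4 ridge 57.8 ymid [-22.3  18.2]
round 2 ridge 57.3 ymid [-23.3  18.2]
round 8 ridge 58.1 ymid [-23.4  18.2]
round 14 ridge 59.2 ymid [-23.9  17.9]
round 20 ridge 59.1 ymid [-24.2  15.2]
round 26 ridge 58.9 ymid [-23.7  16.5]
round 32 ridge 59.6 ymid [-24.1  16.4]
round 38 ridge 56.7 ymid [-23.8  19.1]
round 44 ridge 55.2 ymid [-24.1  18.1]
round 50 ridge 6.5 ymid [-14.8 -14.8]
round 56 ridge 32.3 ymid [-20.1  22.5]
```

```bash
cat > g.py <<'E'
from h import *
u3=np.array([0,0,1.]); dirv=lambda d:np.array([np.cos(np.radians(d)),np.sin(np.radians(d)),0])
BX=dirv(-15); BY=dirv(75)
FOOT=np.r_[np.array([.5902,.2578])+BX[:2]*-.0015+BY[:2]*-.0605,.032]
CR=np.array([.4784,.025,.0474]); CRA=dirv(-87)
JX=dirv(-14.8); JY=dirv(75.2); JIG=np.array([.5502,-.2502,0])
def Rzy(z,y): z=z/np.linalg.norm(z); return np.c_[np.cross(y,z),y,z]
def Rdown(a,s): return Rzy(-u3,s*np.cross(u3,a))
def Rcr(a,s,t=45): t=np.radians(t); return Rzy(-np.cos(t)*a-np.sin(t)*u3,s*np.cross(u3,a))   # slanted over lying part
def Rst(h,s,t=45): t=np.radians(t); return Rzy(np.cos(t)*u3*0+np.sin(t)*h-np.cos(t)*u3,s*np.cross(u3,h)) # part standing
def tcp(grasp,R,back=0.): return grasp+R[:,2]*(.019-back)
E
python3 - <<'E'
from g import *
f=lambda q: None if q is None else np.round(q,0).tolist()
print("foot",FOOT,"seat",JIG+.035*JX)
for s in(1,-1):
    R=Rdown(BX,s); print("box",s,f(robot.ik(tcp(FOOT,R,-.0)+[0,0,.006],R)),f(robot.ik(FOOT+[0,0,.15],R)))
for k in(1,-1):
  a=k*CRA
  for s in(1,-1):
    R=Rdown(a,s); print("cr down",k,s,f(robot.ik(CR+[0,0,-.012],R)))
    R=Rcr(a,s); print("cr slant",k,s,f(robot.ik(tcp(CR,R,.006),R)),f(robot.ik(tcp(CR,R,.10),R)), f(robot.ik(tcp(CR,R)+[0,0,.15],R)))
for s in(1,-1):
  for yaw in(0,20,-20):
    h=dirv(-14.8+yaw);R=Rst(h,s); p=JIG-.035*JX+u3*.0595; print("stand",s,yaw,f(robot.ik(tcp(p,R,.006),R)),f(robot.ik(tcp(p+u3*.08,R),R)),f(robot.ik(tcp(p,R,.1),R)))
E
```

```text
foot [0.57309256 0.19974972 0.032     ] seat [ 0.58403882 -0.2591406   0.        ]
box 1 [38.0, 24.0, -20.0, 0.0, -46.0, -143.0] [38.0, 15.0, -10.0, 0.0, -65.0, -143.0]
box -1 [38.0, 24.0, -20.0, 0.0, -46.0, 37.0] [38.0, 15.0, -10.0, 0.0, -65.0, 37.0]
cr down 1 1 [27.0, 12.0, -36.0, 0.0, -42.0, 156.0]
cr slant 1 1 [-13.0, 27.0, -14.0, -46.0, -72.0, -140.0] [-19.0, 24.0, -8.0, -42.0, -81.0, -143.0] [-12.0, 16.0, -8.0, -43.0, -83.0, -153.0]
cr down 1 -1 [27.0, 12.0, -36.0, 0.0, -42.0, -24.0]
cr slant 1 -1 [-13.0, 27.0, -14.0, -46.0, -72.0, 40.0] [-19.0, 24.0, -8.0, -42.0, -81.0, 37.0] [-12.0, 16.0, -8.0, -43.0, -83.0, 27.0]
cr down -1 1 [27.0, 12.0, -36.0, 0.0, -42.0, -24.0]
cr slant -1 1 [50.0, 28.0, -44.0, 34.0, -59.0, -75.0] [56.0, 25.0, -34.0, 27.0, -71.0, -71.0] [50.0, 16.0, -36.0, 30.0, -76.0, -65.0]
cr down -1 -1 [27.0, 12.0, -36.0, 0.0, -42.0, 156.0]
cr slant -1 -1 [50.0, 28.0, -44.0, 34.0, -59.0, 105.0] [56.0, 25.0, -34.0, 27.0, -71.0, 109.0] [50.0, 16.0, -36.0, 30.0, -76.0, 115.0]
stand 1 0 [-27.0, 9.0, -35.0, -78.0, -9.0, -4.0] None None
stand 1 20 [-38.0, 13.0, -30.0, -71.0, -31.0, 11.0] [-30.0, 4.0, -29.0, -56.0, -30.0, -11.0] [-40.0, 2.0, -33.0, -59.0, -36.0, -2.0]
stand 1 -20 [-48.0, 10.0, -48.0, -145.0, -16.0, 65.0] None None
stand -1 0 None None None
stand -1 20 [-38.0, 13.0, -30.0, -71.0, -31.0, -169.0] [-30.0, 4.0, -29.0, -56.0, -30.0, 169.0] None
stand -1 -20 [-48.0, 10.0, -48.0, -145.0, -16.0, -115.0] None None
```

```bash
python3 - <<'E'
from g import *
f=lambda q: None if q is None else np.round(q,0).astype(int).tolist()
for jx in(-.045,-.07):
 for t in(45,38):
  for yaw in(30,45,60,-50,-70):
   for s in (1,-1):
    h=dirv(-14.8+yaw);R=Rst(h,s,t); p=JIG+jx*JX+u3*.0595
    qs=[robot.ik(x,R) for x in(tcp(p,R,.004),tcp(p+u3*.1,R,.004),tcp(p,R,.09))]
    print(jx,t,yaw,s,*map(f,qs))
print("push")
for t in(20,25,30,35):
   for s in(1,-1):
    R=Rst(JX,s,t); print(t,s,*[f(robot.ik(JIG+x*JX+u3*z,R)) for x,z in((-.09,.15),(-.09,.035),(0.003,.035))])
E
```

```text
-0.045 45 30 1 [-41, 16, -27, -66, -40, 17] [-36, 5, -25, -54, -43, -4] [-45, 7, -28, -58, -46, 10]
-0.045 45 30 -1 [-41, 16, -27, -66, -40, -163] None [-45, 7, -28, -58, -46, -170]
-0.045 45 45 1 [-42, 20, -20, -59, -52, 23] [-40, 11, -18, -53, -57, 9] [-48, 14, -19, -54, -59, 18]
-0.045 45 45 -1 [-42, 20, -20, -59, -52, -157] [-40, 11, -18, -53, -57, -171] [-48, 14, -19, -54, -59, -162]
-0.045 45 60 1 [-42, 25, -13, -53, -62, 28] [-41, 17, -10, -49, -69, 17] [-47, 21, -11, -49, -70, 25]
-0.045 45 60 -1 [-42, 25, -13, -53, -62, -152] [-41, 17, -10, -49, -69, -163] [-47, 21, -11, -49, -70, -155]
-0.045 45 -50 1 None None None
-0.045 45 -50 -1 None None None
-0.045 45 -70 1 None [16, 12, -53, 59, -54, 121] [24, 16, -54, 55, -54, 114]
-0.045 45 -70 -1 None [16, 12, -53, 59, -54, -59] [24, 16, -54, 55, -54, -66]
-0.045 38 30 1 [-32, 13, -27, -54, -34, -2] [-27, 3, -25, -41, -39, -20] [-35, 4, -28, -46, -41, -9]
-0.045 38 30 -1 None [-27, 3, -25, -41, -39, 160] [-35, 4, -28, -46, -41, 171]
-0.045 38 45 1 [-35, 18, -21, -51, -46, 10] [-33, 9, -18, -43, -53, -3] [-40, 11, -20, -45, -54, 6]
[... 1717 characters left out ...]
1, -17, -47, -57, 21] [-36, 12, -13, -42, -65, 10] [-42, 16, -14, -43, -65, 18]
-0.07 38 60 -1 [-37, 21, -17, -47, -57, -159] [-36, 12, -13, -42, -65, -170] [-42, 16, -14, -43, -65, -162]
-0.07 38 -50 1 None None None
-0.07 38 -50 -1 None None None
-0.07 38 -70 1 None [16, 8, -52, 51, -51, 129] [23, 11, -54, 49, -51, 122]
-0.07 38 -70 -1 None [16, 8, -52, 51, -51, -51] [23, 11, -54, 49, -51, -58]
push
20 1 [0, -5, -44, 9, -32, -111] None [-4, 14, -45, 17, -12, -117]
20 -1 [0, -5, -44, 9, -32, 69] None [-4, 14, -45, 17, -12, 63]
25 1 [0, -7, -50, 16, -24, -118] None None
25 -1 [0, -7, -50, 16, -24, 62] None None
30 1 None None None
30 -1 None None None
35 1 None None None
35 -1 None None None
```

```bash
cat >> g.py <<'E'
def Rpush(yaw,t,s):
    h=dirv(-14.8+yaw); t=np.radians(t); z=np.sin(t)*h-np.cos(t)*u3
    y=np.cross(z,JX); y/=np.linalg.norm(y)
    return Rzy(z,s*y)
E
python3 - <<'E'
from g import *
f=lambda q: None if q is None else np.round(q,0).astype(int).tolist()
print("push")
for z in(.035,.05):
 for yaw in(0,20,35):
  for t in(15,20,23,26):
    s=1
    R=Rpush(yaw,t,s); print(z,yaw,t,*[f(robot.ik(JIG+x*JX+u3*zz,R)) for x,zz in((-.062,.15),(-.062,z),(-.04,z),(0.007,z))])
print("stand")
for t in(45,40):
  for yaw in(10,20,30):
    s=1;h=dirv(-14.8+yaw);R=Rst(h,s,t); p=JIG-.02*JX+u3*.0595
    print(t,yaw,*[f(robot.ik(x,R)) for x in(tcp(p,R,.004),tcp(p+u3*.05,R,.004),tcp(p+u3*.1,R,.004),tcp(p,R,.09))])
E
```

```text
push
0.035 0 15 [-2, 1, -35, 5, -39, 74] [-3, 10, -45, 9, -20, 70] [-3, 12, -42, 8, -21, 71] [-4, 16, -36, 7, -24, 74]
0.035 0 20 [-1, -2, -41, 9, -32, 70] [-5, 8, -57, 31, -6, 50] [-4, 10, -52, 24, -9, 56] [-4, 14, -44, 17, -12, 64]
0.035 0 23 [-1, -3, -45, 12, -27, 67] None None None
0.035 0 26 [-1, -5, -49, 17, -21, 62] None None None
0.035 20 15 [-8, 3, -29, -5, -44, 85] [-8, 12, -36, -7, -27, 88] [-8, 14, -34, -7, -28, 88] [-9, 17, -28, -7, -30, 89]
0.035 20 20 [-9, 1, -32, -8, -38, 88] [-9, 11, -38, -13, -23, 94] [-10, 12, -35, -13, -24, 94] [-10, 16, -30, -12, -25, 94]
0.035 20 23 [-10, 0, -33, -10, -36, 90] [-11, 10, -38, -18, -21, 100] [-11, 12, -36, -17, -21, 99] [-11, 15, -30, -17, -23, 99]
0.035 20 26 [-11, -1, -34, -13, -33, 93] [-13, 10, -37, -24, -20, 107] [-13, 11, -35, -23, -20, 106] [-13, 15, -30, -22, -21, 105]
0.035 35 15 [-11, 5, -25, -10, -48, 92] [-12, 13, -31, -14, -34, 97] [-12, 15, -28, -14, -34, 97] [-12, 19, -23, -14, -36, 96]
0.035 35 20 [-14, 4, -25, -16, -46, 97] [-15, 13, -30, -22, -32, 106] [-15, 14, -28, -21, -33, 105] [-15, 18, -23, -21, -34, 104]
0
[... 1629 characters left out ...]
5, -20, 4] [-23, 5, -33, -57, -15, -21] [-13, -1, -37, -35, -10, -50] [-26, -1, -37, -56, -18, -20]
45 20 [-37, 14, -28, -71, -30, 10] [-32, 8, -28, -61, -29, -4] [-28, 3, -28, -51, -30, -18] [-38, 4, -31, -60, -34, -1]
45 30 [-39, 17, -25, -66, -39, 15] [-37, 11, -24, -60, -40, 5] [-34, 6, -23, -54, -42, -5] [-43, 9, -26, -58, -45, 8]
40 10 [-20, 11, -33, -53, -12, -26] [-11, 5, -38, -31, -8, -54] [-7, -1, -44, -11, -7, -77] [-11, -2, -44, -28, -9, -58]
40 20 [-28, 13, -28, -58, -25, -8] [-24, 7, -29, -47, -25, -22] [-21, 2, -29, -38, -27, -34] [-29, 2, -32, -47, -29, -20]
40 30 [-33, 15, -25, -57, -35, 2] [-30, 10, -24, -50, -37, -8] [-28, 6, -23, -44, -39, -17] [-36, 7, -26, -49, -41, -5]
```

```bash
python3 - <<'E'
from g import *
s=-1; Rb=Rdown(BX,s); a=CRA; Rc=Rdown(a,s)
gp=FOOT-.008*BX; P=np.array([gp[0],gp[1],.019])
robot.goto([.46,.0,.26],Rc)
robot.goto(P+[0,0,.16],Rb); robot.move_gripper(.68)
robot.servo_line(P+[0,0,.05],speed=.2); robot.servo_line(P,speed=.08)
print("F",np.round(robot.read_force(),1),robot.read_position())
robot.move_gripper(0); print("w",robot.read_grip_width()*88,robot.read_finger_force(),robot.read_t())
robot.servo_line(P+[0,0,.17],speed=.2)
C=CR+.0045*a; C[2]=.0364
robot.goto(C+[0,0,.12],Rc)
print("w",robot.read_grip_width()*88,robot.read_t(),np.round(robot.read_force(),1))
save("scene","s1"); save("top","t1")
E
python3 -c "
import cv2,numpy as np
a=cv2.imread('pics/s1.png')[180:360,230:430];b=cv2.imread('pics/t1.png')[180:330,210:400]
b=cv2.resize(b,(400,316),interpolation=2);a=cv2.resize(a,(400,360),interpolation=2)
cv2.imwrite('pics/c3.png',np.hstack([a[:316],b]))"
```

```text
F [-0.4  0.3  0.3] [0.56566144 0.20200637 0.01927249]
w 37.287406778699214 25.105072259902954 6.125
w 0.22069752946246604 8.1083 [ 0.8 -0.2  1.2]
```

View pics/c3.png

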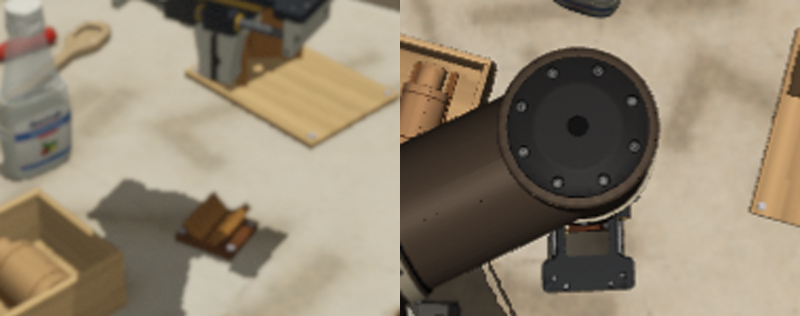

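The foot was not picked up. It is still in the bay, the hand above the cradle is empty, and the width when closed was only 37 mm. I'll step aside and look.

```bash
python3 - <<'E'
from g import *
robot.move_gripper(.568); print("w at .568",robot.read_grip_width(),robot.read_finger_force())
robot.goto([.46,-.12,.26],Rdown(CRA,-1))
save("scene","s2"); save("top","t2")
P=cloud("top",np.load("pics/t2.npy"))
bc=np.array([.5902,.2578]);s=-.0595
Q=P[170:275,120:265].reshape(-1,3);L=np.c_[(Q[:,:2]-bc)@BX[:2],(Q[:,:2]-bc)@BY[:2]-s,Q[:,2]]*1000
L=L[(abs(L[:,0])<58)&(abs(L[:,1])<45)]
for x in range(-58,58,8):
    k=L[(L[:,0]>=x)&(L[:,0]<x+8)]; h=k[k[:,2]>30]
    if len(h): print(x,"top",np.percentile(h[:,2],80).round(1),"y",(np.percentile(h[:,1],[5,95])).round(1),"ymid of top",np.median(h[h[:,2]>np.percentile(h[:,2],70)][:,1]).round(1))
E
python3 -c "
import cv2,numpy as np
a=cv2.imread('pics/s2.png')[120:360,130:450];b=cv2.imread('pics/t2.png')[170:275,125:265]
b=cv2.resize(b,(400,300),interpolation=2);a=cv2.resize(a,(400,300),interpolation=2)
cv2.imwrite('pics/c4.png',np.hstack([a,b]))"
```

```text
w at .568 0.568554429460095 0.0
-34 top 55.8 y [ 6.3 24.5] ymid of top 9.2
-26 top 58.8 y [-9.  22.5] ymid of top 0.6
-18 top 58.4 y [-20.2  21.3] ymid of top -0.7
-10 top 57.6 y [-21.9  21.4] ymid of top -1.2
-2 top 57.7 y [-22.5  20.9] ymid of top -0.1
6 top 58.6 y [-23.3  20.2] ymid of top 0.4
14 top 57.0 y [-22.9  20.5] ymid of top 1.4
22 top 48.5 y [-12.2  11.3] ymid of top 0.0
30 top 47.4 y [-13.   11.4] ymid of top 0.4
38 top 47.4 y [-12.5  12.2] ymid of top 1.7
46 top 43.4 y [-10.1   1.5] ymid of top 2.1
54 top 63.3 y [-37.3  15.6] ymid of top -17.2
```

View pics/c4.png

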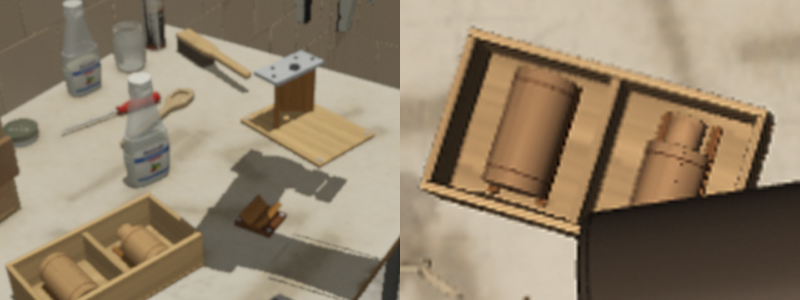

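The c4 view shows the foot still in its bay, unmoved, and the round, bottle and cradle undisturbed. The finger tips may sit higher when the gripper is part open, so I'll check them against the TCP in the scene depth image.

```bash
python3 - <<'E'
from g import *
def tips(tag):
    im,d=robot.grab_frame("scene"); P=cloud("scene",d).reshape(-1,3); p=robot.read_position();R=robot.read_tcp_rot()
    L=(P-p)@np.array(R)*1000
    L=L[(abs(L[:,0])<30)&(abs(L[:,1])<75)&(L[:,2]>-60)&(L[:,2]<30)]
    for s in(-1,1):
        k=L[L[:,1]*s>0]; 
        if len(k)<20: print(tag,s,len(k)); continue
        zt=np.percentile(k[:,2],97); t=k[k[:,2]>zt-15]
        print(tag,s,len(k),"tip z",zt.round(1),"y",np.percentile(t[:,1],[3,97]).round(1),"x",np.percentile(t[:,0],[3,97]).round(1))
print(robot.read_position())
tips(.568)
robot.goto([.46,.0,.26],Rdown(dirv(45),-1))
for w in(.568,1,0): robot.move_gripper(w); tips(w)
print(robot.read_grip_width(),robot.read_t())
E
```

```text
[ 0.45968361 -0.11947384  0.25910766]
0.568 -1 198 tip z -27.9 y [-41.1 -24.9] x [-12.7   7.3]
0.568 1 198 tip z -28.5 y [25.4 41.6] x [-14.    7.1]
0.568 -1 239 tip z -29.7 y [-42.8 -29.1] x [-9.5 11.8]
0.568 1 56 tip z -26.3 y [23.6 39.5] x [-2.4 11.9]
1 -1 247 tip z -29.7 y [-61.7 -47.6] x [-9.8 12. ]
1 1 30 tip z -26.6 y [44.2 61.2] x [-5.6 12.2]
0 -1 211 tip z -28.8 y [-17.5  -6.7] x [-9.3 11.6]
0 1 24 tip z -31.8 y [ 4.2 16. ] x [ 9.8 12.1]
0.0050607194113480546 14.4417
```

The depth image shows the real finger tips about 28 mm behind the reported TCP. That matches the 37 mm chord grip, which puts the tips about 29 mm high. I'll allow for this tool offset and recheck that the poses can be reached.

```bash
cat >> g.py <<'E'
OFF=.0285
def T(tip,R): return np.array(tip)+OFF*R[:,2]      # commanded TCP for true tip
def G(grasp,R,back=0.): return T(np.array(grasp)+R[:,2]*(.019-back),R)
E
python3 - <<'E'
from g import *
f=lambda q: None if q is None else np.round(q,0).astype(int).tolist()
R=Rdown(BX,-1); print("box",f(robot.ik(T(FOOT+[0,0,-.013],R),R)))
a=CRA;R=Rdown(a,-1); print("cr",f(robot.ik(T(CR+[0,0,-.012],R),R)))
for t in(45,40): R=Rcr(a,1,t); print("slant",t,[f(robot.ik(x,R)) for x in(G(CR+.015*a,R,.005),G(CR,R,.1),G(CR+u3*.13,R))])
for yaw in(20,35):
  for t in(20,26): R=Rpush(yaw,t,1); print("push",yaw,t,*[f(robot.ik(T(JIG+x*JX+u3*z,R),R)) for x,z in((-.075,.15),(-.075,.035),(-.04,.035),(0.007,.035))])
for t in(45,50):
  for yaw in(20,30,40):
    R=Rst(dirv(-14.8+yaw),1,t); p=JIG-.03*JX+u3*.0595
    print("stand",t,yaw,*[f(robot.ik(x,R)) for x in(G(p,R,.004),G(p+u3*.05,R,.004),G(p+u3*.1,R,.004),G(p,R,.09))])
E
```

```text
box [38, 26, -22, 0, -42, 37]
cr [27, 15, -37, 0, -38, -24]
slant 45 [[-13, 29, -14, -47, -70, -138], [-17, 25, -10, -43, -78, -142], [-10, 18, -11, -45, -79, -150]]
slant 40 [[-16, 32, -13, -49, -74, -135], [-20, 29, -8, -45, -82, -138], [-13, 20, -10, -48, -82, -147]]
push 20 20 [-8, 2, -34, -8, -35, 88] [-9, 13, -39, -15, -19, 96] [-9, 16, -35, -14, -20, 96] [-10, 19, -30, -13, -22, 96]
push 20 26 [-10, 1, -36, -14, -29, 94] [-13, 13, -37, -28, -17, 111] [-13, 15, -34, -26, -18, 109] [-13, 18, -30, -24, -19, 107]
push 35 20 [-14, 5, -28, -17, -42, 98] [-15, 15, -32, -24, -29, 108] [-15, 17, -28, -23, -30, 107] [-14, 21, -23, -22, -31, 105]
push 35 26 [-18, 4, -27, -25, -40, 107] [-21, 15, -30, -36, -30, 122] [-20, 17, -27, -34, -30, 120] [-19, 20, -22, -33, -31, 117]
stand 45 20 [-37, 17, -28, -75, -30, 15] [-32, 11, -28, -65, -28, 0] [-28, 5, -28, -55, -28, -14] [-38, 7, -31, -63, -33, 3]
stand 45 30 [-39, 19, -25, -69, -38, 18] [-36, 14, -24, -62, -38, 8] [-33, 8, -23, -56, -40, -2] [-43, 11, -27, -61, -43, 11]
stand 45 40 [-40, 22, -21, -64, -46, 22] [-38, 17, -20, -59, -47, 13] [-37, 12, -19, -55, -49, 6] [-45, 15, -21, -57, -52, 16]
stand 50 20 [-45, 19, -29, -85, -36, 31] [-40, 13, -28, -76, -34, 16] [-36, 6, -27, -67, -33, 2] [-47, 9, -32, -74, -39, 20]
stand 50 30 [-45, 22, -25, -76, -43, 30] [-42, 15, -24, -71, -43, 19] [-40, 10, -23, -65, -44, 9] [-50, 13, -27, -68, -48, 23]
stand 50 40 [-45, 24, -21, -70, -50, 30] [-43, 19, -20, -66, -51, 22] [-41, 14, -19, -62, -53, 14] [-50, 18, -22, -63, -56, 25]
```

```bash
python3 - <<'E'
from g import *
s=-1; Rb=Rdown(BX,s); a=CRA; Rc=Rdown(a,s)
gp=FOOT-.008*BX
robot.move_gripper(.68)
P=T([gp[0],gp[1],.020],Rb)
robot.goto(P+[0,0,.16],Rb)
robot.servo_line(P+[0,0,.035],speed=.2)
for dz in(.02,.01,.004,0):
    robot.servo_line(P+[0,0,dz],speed=.06); F=np.array(robot.read_force())
    if np.linalg.norm(F)>6: print("contact",dz,F);break
robot.move_gripper(0); w=robot.read_grip_width()*88; print("w",w,robot.read_finger_force(),robot.read_t())
if abs(w-50)<4:
    robot.servo_line(P+[0,0,.15],speed=.2); print("w",robot.read_grip_width()*88,robot.read_force())
    C=CR+.0045*a; C[2]=.0364
    robot.goto(T(C,Rc)+[0,0,.10],Rc)
    save("scene","s3")
    print("w",robot.read_grip_width()*88,robot.read_t())
E
python3 -c "
import cv2,numpy as np
a=cv2.imread('pics/s3.png')[150:360,230:430];cv2.imwrite('pics/c5.png',cv2.resize(a,None,fx=2.5,fy=2.5,interpolation=2))"
```

```text
w 49.72403727019246 29.99994456768036 19.05
w 49.6187546088891 [-0.36847157 -0.01418902 -1.81606435]
w 49.40307696721255 20.9833
```

View pics/c5.png

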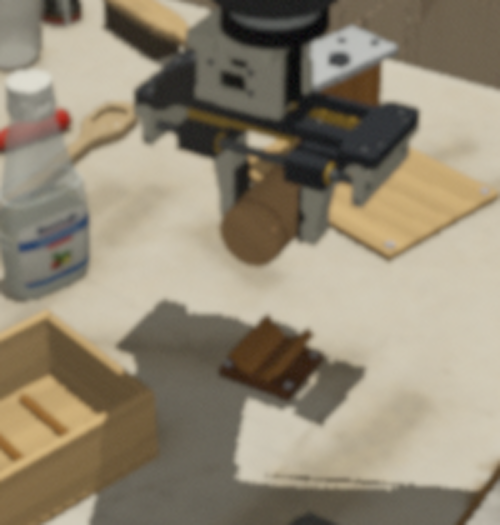

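The c5 view shows the foot held between the fingers at about (265,220), foot end towards the camera (+y), right above the cradle at (270,355). Next I'll lay it in, change grip and check.

```bash
python3 - <<'E'
from g import *
a=CRA; Rc=Rdown(a,-1); C=CR+.0045*a; C[2]=.0354; p=T(C,Rc)
robot.servo_line(p+[0,0,.012],speed=.15)
for dz in(.006,.003,.001,0,-.001,-.002):
    robot.servo_line(p+[0,0,dz],speed=.05); F=robot.read_force()
    if F[2]>4: break
print("down",dz,np.round(F,1))
robot.move_gripper(.85); robot.servo_line(p+[0,0,.12],speed=.25)
robot.move_gripper(1.0)
R=Rcr(a,1,45); g=CR+.0145*a
robot.goto(G(g,R,.1)+[0,0,.02],R)
save("scene","s4"); P=cloud("scene",np.load("pics/s4.npy")).reshape(-1,3)
L=(P-robot.read_position())@np.array(robot.read_tcp_rot())*1000
k=L[(abs(L[:,0])<30)&(abs(L[:,1])>35)&(abs(L[:,1])<75)&(L[:,2]>-60)&(L[:,2]<10)]
for s in(-1,1):
    m=k[k[:,1]*s>0]; print("tip",s,len(m),np.percentile(m[:,2],97) if len(m) else 0)
# part in cradle
Q=P-CR; ax=Q@a*1000; lat=Q@np.cross(u3,a)*1000; z=P[:,2]*1000
m=(abs(lat)<30)&(abs(ax)<90)&(z>50)&(z<80)
print("part along",np.percentile(ax[m],[2,98]),"lat",np.percentile(lat[m],[2,50,98]),"ztop",np.percentile(z[m],90),m.sum(),robot.read_t())
E
python3 -c "
import cv2,numpy as np
a=cv2.imread('pics/s4.png')[150:360,230:430];cv2.imwrite('pics/c6.png',cv2.resize(a,None,fx=2.5,fy=2.5,interpolation=2))"
```

```text
down -0.001 [-3.3  0.2 10.6]
tip -1 212 -26.834592070636806
tip 1 202 -27.228604083535938
part along [-36.46155322  55.53441824] lat [-23.02174662  -6.62562734  19.80870291] ztop 71.26288537611481 781 26.6667
```

View pics/c6.png

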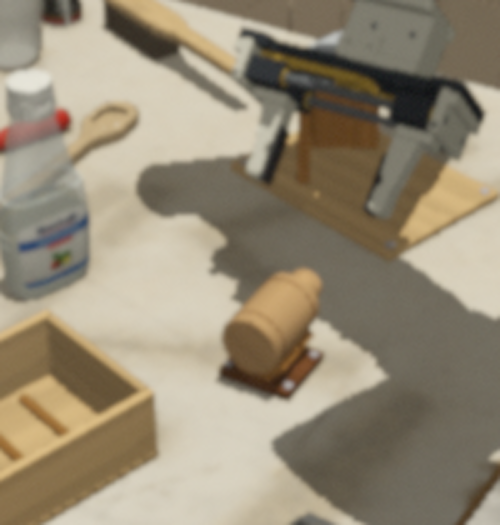

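The c6 view shows the foot lying squarely in the cradle: foot face at (253,345), tenon at (305,285), towards -y. The slanted open fingers stand off at (265,150) and (385,195). Next: grip, lift and turn upright above the bed.

```bash
python3 - <<'E'
from g import *
a=CRA; R=Rcr(a,1,45); g=CR+.0145*a
robot.servo_line(G(g,R,.04)+[0,0,.0],speed=.2)
robot.servo_line(G(g,R,.005),speed=.1); print(np.round(robot.read_force(),1))
robot.move_gripper(0); print("w",robot.read_grip_width()*88,robot.read_finger_force(),robot.read_t())
robot.servo_line(G(g+u3*.15,R,.005),speed=.2)
Rs=Rst(dirv(-14.8+30),1,45); p=JIG-.03*JX+u3*(.010+.0495)
robot.goto(G(p+u3*.12,Rs,.005),Rs)
robot.servo_line(G(p+u3*.03,Rs,.005),speed=.15)
print("w",robot.read_grip_width()*88,robot.read_t(),np.round(robot.read_force(),1))
save("scene","s5"); P=cloud("scene",np.load("pics/s5.npy")).reshape(-1,3)
Q=P-p; ax=Q@JX*1000; lat=Q@JY*1000; z=P[:,2]*1000
for z0 in range(15,150,10):
    m=(abs(lat)<32)&(abs(ax)<32)&(z>z0)&(z<z0+10)
    if m.sum()>5: print(z0,m.sum(),"ax",np.percentile(ax[m],[5,95]).round(1),"lat",np.percentile(lat[m],[5,95]).round(1))
E
python3 -c "
import cv2,numpy as np
a=cv2.imread('pics/s5.png')[100:300,280:480];cv2.imwrite('pics/c7.png',cv2.resize(a,None,fx=2.5,fy=2.5,interpolation=2))"
```

```text
[-0.2  0.8 -0.4]
w 49.62752617259619 29.999771118164062 28.3917
w 49.60996282077694 32.2083 [-0.2 -0.3 -1.5]
35 37 ax [-22.8  10.7] lat [-8.2 25.2]
45 82 ax [-23.7   8.4] lat [-5.  25.9]
55 86 ax [-23.4  11.2] lat [-8.7 25.9]
65 42 ax [-24.1  13.9] lat [-2.3 24.8]
75 24 ax [-25.2  16.3] lat [-0.7 29.6]
85 27 ax [-30.1  11.4] lat [22.2 31.5]
95 46 ax [-29.8  11.3] lat [20.9 31.2]
105 68 ax [-27.7  22.6] lat [ 4.1 31.3]
115 18 ax [-6.8  7.6] lat [10.7 16.6]
125 51 ax [-8.1  9.9] lat [-8.  15.1]
135 16 ax [-4.  10.6] lat [-6.2  8.8]
```

View pics/c7.png

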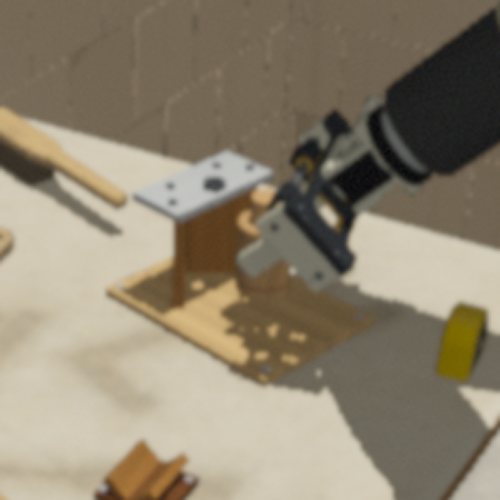

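The c7 view shows the foot held upright above the bed at about (262,265), tenon up, in front of the plate at (205,185). Next I'll lower it until it touches, release and back off.

```bash
python3 - <<'E'
from g import *
Rs=Rst(dirv(-14.8+30),1,45); p=JIG-.03*JX+u3*(.010+.0495)
for dz in(.012,.006,.004,.002,.001,0,-.001,-.002,-.003,-.004,-.005,-.006):
    robot.servo_line(G(p+u3*dz,Rs,.005),speed=.06); F=robot.read_force()
    if F[2]>3: break
print("down",dz,np.round(F,1))
robot.move_gripper(.9)
robot.servo_line(G(p+u3*dz,Rs,.10),speed=.15)
robot.servo_line(G(p+u3*(dz+.06),Rs,.10),speed=.25)
R=Rpush(20,26,1)
robot.move_gripper(0)
robot.goto(T(JIG-.085*JX+u3*.16,R),R)
print(robot.read_t())
save("scene","s6");save("top","t6")
for n,f in(("scene","s6"),("top","t6")):
    P=cloud(n,np.load(f"pics/{f}.npy")).reshape(-1,3); Q=P-JIG; ax=Q@JX*1000; lat=Q@JY*1000; z=P[:,2]*1000
    for z0 in(20,30,40,50,60,70,85,95,101):
        m=(abs(lat)<45)&(ax>-70)&(ax<12)&(z>z0)&(z<z0+10)
        if m.sum()>5: print(n,z0,m.sum(),"ax",np.percentile(ax[m],[3,97]).round(1),"lat",np.percentile(lat[m],[3,97]).round(1))
E
python3 -c "
import cv2,numpy as np
a=cv2.imread('pics/s6.png')[100:300,280:480];b=cv2.imread('pics/t6.png')[180:310,360:490]
cv2.imwrite('pics/c8.png',np.hstack([cv2.resize(x,(400,400),interpolation=2) for x in(a,b)]))"
```

```text
down -0.001 [-2.2  0.2  6.6]
38.875
scene 20 76 ax [-55.5 -19.7] lat [-7.9 27.3]
scene 30 76 ax [-54.6 -19.4] lat [-7.  25.4]
scene 40 85 ax [-54.1 -17.7] lat [-7.4 26.2]
scene 50 86 ax [-53.9 -16.5] lat [-9.1 26.9]
scene 60 80 ax [-54.4 -14.7] lat [-8.7 26.6]
scene 70 157 ax [-54.   -8.6] lat [-20.3  25.7]
scene 85 50 ax [-43.9 -23.5] lat [-4.5 16.9]
scene 95 79 ax [-42.9 -18.8] lat [-10.8  14.6]
scene 101 71 ax [-42.9 -17.9] lat [-11.1  15. ]
top 20 20 ax [-55.7 -12.2] lat [-14.7  27.2]
top 30 20 ax [-55.5 -20. ] lat [ 4.  27.3]
top 40 20 ax [-55.5 -27.7] lat [-3.3 27. ]
top 50 17 ax [-55.7 -26.7] lat [-3.9 26.6]
top 60 16 ax [-55.7 -30. ] lat [-5.1 27.2]
top 70 131 ax [-55.6  -9.5] lat [-20.6  26.6]
top 85 23 ax [-52.2 -14.5] lat [-5.6 18.5]
top 95 55 ax [-44.2 -19.2] lat [-9.1 15.2]
top 101 126 ax [-43.5 -18.9] lat [-9.6 14.4]
```

View pics/c8.png

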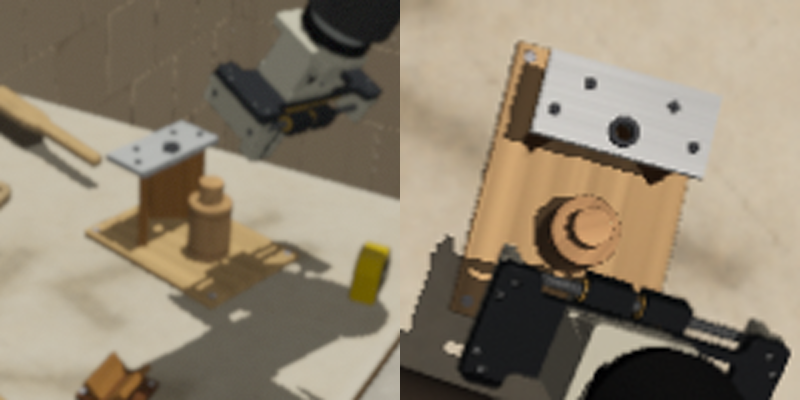

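The c8 view shows the foot standing tenon up on the bed, at (208,225) in the scene view and (585,230) in the top view. It measures jig x = -31 mm and +2 mm off centre. Now I'll push it with the shut fingers.

```bash
python3 - <<'E'
from g import *
R=Rpush(20,26,1); pos=lambda x:T(JIG+x*JX+.001*JY+u3*.034,R)
robot.servo_line(pos(-.080)+[0,0,.126-.08],speed=.2)
robot.servo_line(pos(-.080),speed=.15)
F0=np.array(robot.read_force()); fx=lambda:float((np.array(robot.read_force())-F0)@JX)
print("F0",F0.round(1))
for x in np.r_[-.065:-.0099:.0055]:
    robot.servo_line(pos(x),speed=.06); f=fx()
    if f<-8: print("early",x,f); break
print(x,f,robot.read_t())
if f>-8:
    for x in np.arange(x+.001,.014,.001):
        robot.servo_line(pos(x),speed=.03); f=fx(); print(round(x*1000,1),round(f,1),end="; ")
        if f<-11: break
print(robot.read_t(),np.round(np.array(robot.read_force())-F0,1))
save("scene","s7");P=cloud("scene",np.load("pics/s7.npy")).reshape(-1,3); Q=P-JIG; ax=Q@JX*1000; lat=Q@JY*1000; z=P[:,2]*1000
for z0 in(20,40,60):
    m=(abs(lat)<40)&(ax>0)&(ax<70)&(z>z0)&(z<z0+15); print(z0,m.sum(),np.percentile(ax[m],[3,97]).round(1),np.percentile(lat[m],[3,97]).round(1))
E
```

```text
F0 [-0.2 -0.3  0.4]
-0.010000000000000023 -0.9711506319553986 42.8833
-9.0 -0.9; -8.0 -0.7; -7.0 -0.7; -6.0 -0.5; -5.0 -0.3; -4.0 0.5; -3.0 -0.4; -2.0 -1.0; -1.0 0.1; -0.0 0.1; 1.0 -0.8; 2.0 -5.2; 3.0 -6.6; 4.0 -10.5; 5.0 -12.5; 46.6333 [-12.    3.5   9.2]
20 87 [12.1 48.1] [ 8.7 26.1]
40 59 [18.2 50.4] [17.5 27.7]
60 12 [29.5 49.9] [20.9 26.5]
```

```bash
python3 - <<'E'
from g import *
from scipy.optimize import least_squares
R=Rpush(20,26,1); pos=lambda x,l=.001:T(JIG+x*JX+l*JY+u3*.034,R)
fx=lambda:float(np.array(robot.read_force())@JX)
for x in(.006,.007):
    robot.servo_line(pos(x),speed=.03); f=fx(); print(x,f)
    if f<-14.5: break
robot.servo_line(pos(-.03),speed=.15); robot.servo_line(pos(-.075)+[0,0,.03],speed=.25)
robot.goto(T([.36,-.12,.25],Rdown(CRA,-1)),Rdown(CRA,-1))
print(robot.read_t(),np.round(robot.read_force(),1))
save("scene","s8");P=cloud("scene",np.load("pics/s8.npy")).reshape(-1,3); Q=P-JIG; ax=Q@JX*1000; lat=Q@JY*1000; z=P[:,2]*1000
m=(abs(lat)<30)&(ax>5)&(ax<62)&(z>18)&(z<76)&(abs(lat)<(66-ax))
A=np.c_[ax[m],lat[m]]
r=least_squares(lambda c:np.hypot(A[:,0]-c[0],A[:,1]-c[1])-25,[35,0],loss="soft_l1",f_scale=1.5)
print("fit",r.x,m.sum(),np.median(abs(r.fun)))
# same fit on earlier standing picture for bias of method
b=cv2.imread("pics/s8.png")[150:260,310:440]; cv2.imwrite("pics/c9.png",cv2.resize(b,None,fx=5,fy=5,interpolation=2))
E
```

```text
0.006 -16.344608297123003
49.4167 [0.1 0.1 0.3]
fit [ 3.64995274e+01 -9.55104175e-03] 414 1.334596331121766
```

View pics/c9.png

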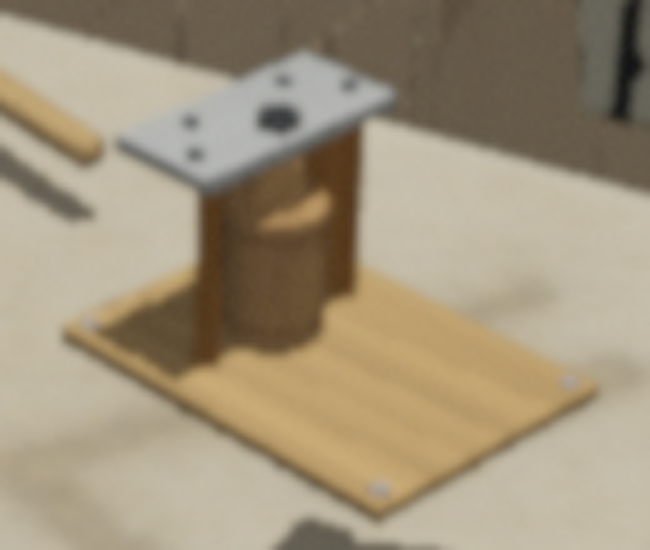

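The c9 view shows the foot upright under the plate, against the V, with its base at (275,335) and the hand clear. The circle fit gives jig x = 36.5 mm and 0.0 mm lateral (35 mm nominal). The push had no sideways force, so the foot is touching both faces.

```bash
python3 -c "
from rig import robot
print(robot.job_done())"
```

```text
the job is handed in; nothing more can be done
None
```

The job is handed in at about 49 s of the 72 s: the foot stands tenon up on the bed, pushed home against both faces of the V (last push about 16 N, just over the 15 N suggested), after one missed grasp in the box, and the arm only ever handled the foot, though I didn't re-measure the other objects at the end.

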